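# Complete the carton bundle and hold the banding clamp down

### The job

Make up the bundle of three lens-tissue cartons in the banding clamp: set the two loose cartons to its left and right (not the one in the blue bin at the back), one after the other and in either order, squarely on top of the one that already lies in it, lengthways like it and flush with it, each set down and let go, not dropped. Then take the red cross handle and swing the lever over against its spring, down until it is on its stop and the rubber foot presses on the stack, and finish still holding it there so that a colleague can put the paper band round the bundle. Do not shove the other things on the bench about.

Things in the scene. Friction and masses are not known exactly. Their poses are not given: they have to be found in the camera images.
- clamp: Banding clamp, fixed: grey plate 8 mm thick, black rails, blue post, sprung lever with red cross handle. Origin on the bench under the stack's centre; x from stack to post, y across (plate x -68..148, y +-50 mm). First carton lies lengthways along x, 16 mm up; three reach 118 mm. Post: x 65..127, y +-30 mm, 157 mm high. The open lever leans back, all of it beyond x = 70 mm: clear of the stack.
- nest (a point): Centre of the rails' top, where the first carton's underside is centred: 16 mm above the bench, at x = y = 0 of the clamp.
- pivot (a point): The lever's pivot: 140 mm above the bench at x = 88 mm, y = 0 in the clamp's frame. The pivot axis is the clamp's y.
- handle (a point): Centre of the lever's red cross handle: a bar 21 mm thick, 46 mm long with flat ends, along the clamp's y, turning freely on its own axle, 178 mm from the pivot. The lever swings in the clamp's x-z plane; its 10 mm rod meets the bar's middle: fingers that pinch the flat ends clear it. At lever value q, in the clamp's frame: x = 0.088 - 0.178 cos(2.007 - q), z = 0.140 + 0.178 sin(2.007 - q) m.
- lever (a joint): Swing of the lever in rad: 0 = open, leaning back over the post (where its spring holds it); 2.007 = on its stop, level over the stack, the handle on the side away from the post. The spring pulls it back open: about 3 N at the handle when open, 6 N near the stop, some 2 N more while the foot is pressed in. Let go, it snaps open.
- foot (a joint): How far the sprung rubber foot under the lever, over the middle of the stack, is pressed in, in m: 0 = free, about 0.006 with the lever on its stop over three cartons (some 5 N on the top carton), 0 if a carton is missing. It touches the third carton about 0.08 rad before the stop.
- carton_base: White lens-tissue carton with printed stripes, closed, already lying loose on the clamp's rails between their low lips: 100 x 70 x 34 mm, 0.07 to 0.14 kg; origin at the centre of its underside, x along the 100 mm length, y across the 70 mm width, z up.
- carton_1: A loose carton, the same, on the bench, to the robot's right of the clamp: 100 x 70 x 34 mm, 0.07 to 0.14 kg; origin at the centre of its underside, x along the 100 mm length, y across the 70 mm width, z up.
- carton_2: A loose carton, the same, lying on the blue silicone mat (3 mm thick, its top at z = 0.003), to the robot's left of the clamp: 100 x 70 x 34 mm, 0.07 to 0.14 kg; origin at the centre of its underside, x along the 100 mm length, y across the 70 mm width, z up.
- phone_open: Bystander: opened phone, 156 x 74 x 8 mm, at the bench's front edge on the robot's left; origin under its centre.
- loupe: Bystander: black eye loupe with a grey band, 38 mm wide, 34 mm high, behind the clamp; origin under its centre.
- solder_spool: Bystander: blue solder spool, 55 mm wide, 30 mm high, behind the clamp on the right; origin under its centre.
- masking_tape: Bystander: roll of masking tape, 104 mm wide, 19 mm high, behind the clamp; origin under its centre.
- driver_red: Bystander: red precision screwdriver, 146 mm long, 12 mm thick, at the bench's front edge; origin under its centre.
- tweezers_straight: Bystander: steel tweezers, 120 mm long, 10 mm thick, at the bench's front edge; origin under its centre.

How it is judged:
On the way, in this order (a step that is already met when the one before it is completed fails the run):
1. one loose carton stands squarely on the carton in the clamp and is let go (((horizontal distance between carton_base and nest below 0.008 m and angle between each of carton_base, carton_1's own z axis and vertical below 0.06 rad and horizontal distance between carton_1 and carton_base below 0.008 m and angle between the x axis of carton_1 and the x axis of carton_base, either way round below 0.12 rad and z of carton_1 in the frame of carton_base between 0.031 and 0.037 m and contact force between the fingers and carton_1 below 0.1 N and linear speed of carton_1 below 0.03 m/s) or (horizontal distance between carton_base and nest below 0.008 m and angle between each of carton_base, carton_2's own z axis and vertical below 0.06 rad and horizontal distance between carton_2 and carton_base below 0.008 m and angle between the x axis of carton_2 and the x axis of carton_base, either way round below 0.12 rad and z of carton_2 in the frame of carton_base between 0.031 and 0.037 m and contact force between the fingers and carton_2 below 0.1 N and linear speed of carton_2 below 0.03 m/s))), for 0.2 s.
2. the other loose carton stands squarely on that one and is let go (((horizontal distance between carton_base and nest below 0.008 m and angle between each of carton_base, carton_1, carton_2's own z axis and vertical below 0.06 rad and horizontal distance between carton_1 and carton_base below 0.008 m and angle between the x axis of carton_1 and the x axis of carton_base, either way round below 0.12 rad and z of carton_1 in the frame of carton_base between 0.031 and 0.037 m and horizontal distance between carton_2 and carton_1 below 0.008 m and angle between the x axis of carton_2 and the x axis of carton_1, either way round below 0.12 rad and z of carton_2 in the frame of carton_1 between 0.031 and 0.037 m and contact force between the fingers and carton_1 below 0.1 N and linear speed of each of carton_1, carton_2 below 0.03 m/s and contact force between the fingers and carton_2 below 0.1 N) or (horizontal distance between carton_base and nest below 0.008 m and angle between each of carton_base, carton_2, carton_1's own z axis and vertical below 0.06 rad and horizontal distance between carton_2 and carton_base below 0.008 m and angle between the x axis of carton_2 and the x axis of carton_base, either way round below 0.12 rad and z of carton_2 in the frame of carton_base between 0.031 and 0.037 m and horizontal distance between carton_1 and carton_2 below 0.008 m and angle between the x axis of carton_1 and the x axis of carton_2, either way round below 0.12 rad and z of carton_1 in the frame of carton_2 between 0.031 and 0.037 m and contact force between the fingers and carton_2 below 0.1 N and linear speed of each of carton_2, carton_1 below 0.03 m/s and contact force between the fingers and carton_1 below 0.1 N))), for 0.2 s.
At the end, for the whole second after the job is handed in: Three cartons in one column on the rails, each within 8 mm and 0.12 rad of the one below, upright, at rest, untouched by the fingers; lever still and within 0.05 rad of its stop; foot pressed in over 2 mm, over 1 N on the top carton; fingers still holding the lever (over 1 N) (((horizontal distance between carton_1 and carton_base below 0.008 m and angle between the x axis of carton_1 and the x axis of carton_base, either way round below 0.12 rad and z of carton_1 in the frame of carton_base between 0.031 and 0.037 m and angle between each of carton_1, carton_2's own z axis and vertical below 0.06 rad and horizontal distance between carton_2 and carton_1 below 0.008 m and angle between the x axis of carton_2 and the x axis of carton_1, either way round below 0.12 rad and z of carton_2 in the frame of carton_1 between 0.031 and 0.037 m and contact force between the fingers and carton_1 below 0.1 N and linear speed of each of carton_1, carton_2 below 0.03 m/s and contact force between the fingers and carton_2 below 0.1 N and contact force between clamp and carton_2 above 1 N) or (horizontal distance between carton_2 and carton_base below 0.008 m and angle between the x axis of carton_2 and the x axis of carton_base, either way round below 0.12 rad and z of carton_2 in the frame of carton_base between 0.031 and 0.037 m and angle between each of carton_2, carton_1's own z axis and vertical below 0.06 rad and horizontal distance between carton_1 and carton_2 below 0.008 m and angle between the x axis of carton_1 and the x axis of carton_2, either way round below 0.12 rad and z of carton_1 in the frame of carton_2 between 0.031 and 0.037 m and contact force between the fingers and carton_2 below 0.1 N and linear speed of each of carton_2, carton_1 below 0.03 m/s and contact force between the fingers and carton_1 below 0.1 N and contact force between clamp and carton_1 above 1 N)) and horizontal distance between carton_base and nest below 0.008 m and angle between carton_base's own z axis and vertical below 0.06 rad and value of joint lever above 1.955 rad and value of joint foot above 0.002 m and contact force between the fingers and clamp above 1 N and velocity of joint lever below 0.05 rad/s); the arm keeps its last pose, push and grip.
It fails at once if a carton is dropped (moves faster than 0.5 m/s while the fingers do not touch it) ((linear speed of carton_base above 0.5 m/s and contact force between the fingers and carton_base below 0.1 N) or (linear speed of carton_1 above 0.5 m/s and contact force between the fingers and carton_1 below 0.1 N) or (linear speed of carton_2 above 0.5 m/s and contact force between the fingers and carton_2 below 0.1 N)).
It fails at once if a bystander is shoved more than 30 mm (distance of any of phone_open, loupe, solder_spool, masking_tape, driver_red, tweezers_straight from where it was at the start of the episode above 0.03 m).
It also fails if it takes over 72 s, if anything falls off the work surface, if the arm or the gripper's body presses on something with over 40 N, if the wrist force passes 120 N, or if a joint passes its speed limit or range.

### The arm

A 6-joint arm with a two-finger parallel gripper is mounted at the origin on a cart in front of the work surface, level with it; the furniture and walls round the work are solid. World frame = base frame: x ahead of the robot, y to its left, z up, the work surface at z = 0. Lengths are in m, angles in rad, forces in N, time in s.
With the tool pointing down it reaches from about 0.3 to 0.775 m from the base axis. Payload 14.6 kg.
Tool frame: the origin (TCP) lies at the very end of the fingers, on their centre line; the grasp point (between the pads) lies 19 mm behind it; z points along the fingers, y is the line along which they close (so a half turn about z gives the same grasp; the last joint's range is limited). The gripper opens to 94 mm and grips with 3 to 60 N. Pads are 16 mm wide; open, the fingers measure 119 mm over their backs; the gripper's body (75 mm by 177 mm) begins 78 mm behind the grasp point.
Start: joints at [1.236, 0.3, 1.521, -0, 1.321, -0.067], TCP at [0.146, 0.53, 0.205] pointing down, gripper open.
Joint ranges: [-3.03, 3.03], [-0.79, 2.21], [0.23, 2.52], [-1.04, 4.18], [0, 3.07], [-2.55, 2.55]. Speed limits (rad/s): [2.22, 2.22, 2.57, 3.14, 3.14, 3.14].

### API

Orientations are given as [roll, pitch, yaw] about the fixed x, y, z axes, in that order (R = Rz(yaw) Ry(pitch) Rx(roll)).
In Python, from station import ctrl, cams gives the robot as it stands. The module is installed in compiled form; this text tells all that it offers.
- The arm moves only by the tool arm_command, never from a script. Its argument "plan" is a list that holds one entry, the list of rows, each a list of 7 numbers: the shift along the tool's x, y, z in normalised numbers (1 is 600 mm), then the turn, a rotation vector about the tool's x, y, z in a scale on which 1.0 is 180 degrees, then the closure, from -1 (fully open) to 1 (shut). A call has 1 to 12 rows; each row is the pose to reach, as a shift and turn from the pose commanded when the call began, along the tool's axes at that moment; what a row does not reach only later rows make up. A row lasts 1/10 s, in which the tool goes at most 50 mm and 8.59 degrees, less where a joint would pass 70% of its speed; a pose out of reach is approached as far as the arm can. A shift or turn number past 1, either way, is cut back to 1. A call with a gripper value outside its range is refused whole. The fingers move at their own pace and stop on an object; "squeeze" is the grip in N (left out, the last holds). Time passes only in rows, so rows that repeat a pose let the fingers close. It gives the time, the measured TCP pose, the force, the opening and the grip force at its end, in the units of the state.
- ctrl.get_obs(): the state, without advancing time (a new reading comes with each control period).
- cams.camera(name): name is "side" or "top" or "wrist"; returns (picture, depth): 384x512x3 uint8, blue, green, red; 384x512 float32, m along the optical axis (not along the pixel's ray), 0 where there is no reading.
- cams.camera_info(name): a dict with "fx", "fy", "cx", "cy" (pixels), "world_to_cam" (4x4, takes a point from world to camera coordinates). Camera axes: x right, y down, z forward; pixel columns grow to the right and rows downward; lengths in m; the calibration is good to about 2 mm. A picture is of the moment at which its call begins: read the wrist's pose just before it. camera_info takes no time and is no camera call; for the wrist camera it gives the pose at the moment of the call.
- ctrl.hand_in(): hands the job in; it is judged then, once.
The state is a dict: "time_s": time; "qpos": joint angles; "joint_vel": joint speeds; "tau": joint torques, N m; "ee_pos": TCP position; "eef_rot": TCP orientation; "force": force on the tool from outside, world axes, zero at the start; "moment": the same for the moment, N m; "grip_width": finger opening in m; "grip_force": force on a finger pad.
Only numpy, scipy, OpenCV 4.12 (cv2) and the standard library are available. Lean on these libraries where they do the work, as an engineer would, in place of code of your own. Each camera call takes 0.05 s, during which the arm holds its last target. There are 200 camera calls.

## Working session

There is one attempt and no reset: what is moved stays moved. The work goes in short steps, Python scripts to look and compute and a tool call to move; the robot and the scene stay as the last step left them, time stands still between calls to the robot, and variables do not carry over. Pictures are saved under pics/ and viewed, at most 10 in all, crops included, and the job is handed in when it is done.

Besides the shell and the picture viewer there is one more tool, called as name(argument=value, ...) on one line, values as JSON. arm_command: Moves the arm, as the interface text tells. Its arguments: {"type":"object","properties":{"plan":{"type":"array"},"squeeze":{"type":"number"}},"required":["plan"]}

```bash
mkdir -p pics
python3 - <<'E'
from station import ctrl,cams
import cv2,numpy as np
o=ctrl.get_obs();print(o)
ims={}
for n in("top","side"):
    p,d=cams.camera(n);i=cams.camera_info(n);print(n,i)
    cv2.imwrite(f"pics/{n}0.png",p);np.savez(f"pics/{n}0.npz",p=p,d=d,K=[i["fx"],i["fy"],i["cx"],i["cy"]],T=i["world_to_cam"])
E
```

```text
{'time_s': 0.0, 'qpos': array([ 1.23640313e+00,  3.00487901e-01,  1.52158995e+00,  6.22982071e-06,
        1.32069852e+00, -6.65891942e-02]), 'joint_vel': array([-1.12398108e-03,  1.27571467e-05, -1.72121344e-04,  3.56984391e-04,
        4.69308285e-04, -1.92526901e-03]), 'tau': array([-3.80576123e-03, -5.31789351e+01, -3.52742457e+01,  7.06650387e-02,
        2.43756064e-02, -1.08206891e-04]), 'ee_pos': array([0.1454457 , 0.53014365, 0.20487336]), 'eef_rot': array([-3.14041196e+00, -8.47851310e-05,  2.87378705e+00]), 'force': array([ 0.32824425,  0.0215363 , -0.24621919]), 'moment': array([ 0.00875883, -0.01631736,  0.00060873]), 'grip_force': 0.0, 'grip_width': 0.09384544971745372}
top {'fx': 493.3668732760522, 'fy': 493.3668732760522, 'cx': 250.16108498488933, 'cy': 192.11299613343166, 'world_to_cam': array([[-0.0257417 , -0.99951749, -0.01738228,  0.03365826],
       [-0.98958262,  0.0279419 , -0.14122851,  0.5916106 ],
       [ 0.14164606,  0.01356574, -0.98982441,  1.39738287],
       [ 0.        ,  0.        ,  0.        ,  1.        ]])}
side {'fx': 386.7655857054666, 'fy': 386.7655857054666, 'cx': 252.44265022289076, 'cy': 195.4377310175929, 'world_to_cam': array([[-0.9460964 , -0.32379989,  0.00743149,  0.54856236],
       [-0.21938954,  0.62380776, -0.75015472,  0.28840278],
       [ 0.2382642 , -0.71134907, -0.66122059,  1.00282776],
       [ 0.        ,  0.        ,  0.        ,  1.        ]])}
```

View pics/top0.png

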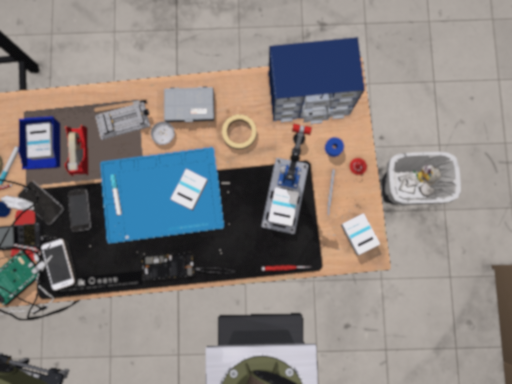

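View pics/side0.png

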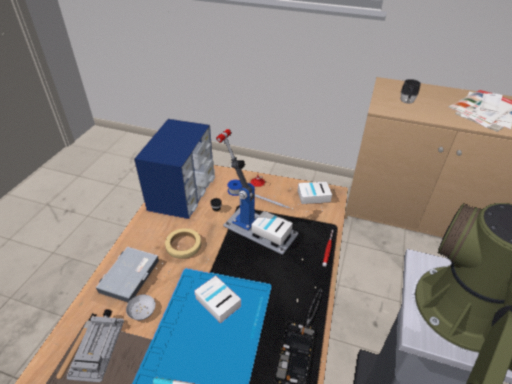

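Top view: carton_2 on the mat at (189,189), the clamp with its carton at (283,207), carton_1 at (361,234), red handle near (300,128). The side view shows the same three cartons at (217,298), (272,230) and (315,192), with the handle at (224,135).

```bash
cat > h.py <<'E'
import cv2,numpy as np
from station import ctrl,cams
def load(f):
    z=np.load(f);return z["p"],z["d"],z["K"],z["T"]
def grab(n,tag=None):
    i=cams.camera_info(n);p,d=cams.camera(n);K=np.array([i["fx"],i["fy"],i["cx"],i["cy"]]);T=i["world_to_cam"]
    if tag: cv2.imwrite(f"pics/{tag}.png",p);np.savez(f"pics/{tag}.npz",p=p,d=d,K=K,T=T)
    return p,d,K,T
def ray(uv,K,T):
    uv=np.atleast_2d(uv).astype(float)
    r=np.c_[(uv[:,0]-K[2])/K[0],(uv[:,1]-K[3])/K[1],np.ones(len(uv))]@T[:3,:3]
    return -T[:3,:3].T@T[:3,3],r
def plane(uv,K,T,z):
    c,r=ray(uv,K,T);return c+r*((z-c[2])/r[:,2])[:,None]
def pts(mask,d,K,T):
    v,u=np.nonzero(mask&(d>0));c,r=ray(np.c_[u,v],K,T);return c+r*d[v,u][:,None]
def tri(uv1,K1,T1,uv2,K2,T2):
    c1,r1=ray(uv1,K1,T1);c2,r2=ray(uv2,K2,T2);r1,r2=r1[0],r2[0]
    A=np.c_[r1,-r2];s=np.linalg.lstsq(A,c2-c1,rcond=None)[0]
    a,b=c1+s[0]*r1,c2+s[1]*r2;return (a+b)/2,np.linalg.norm(a-b)
def carton(p,K,T,near,z,R=25,thr=150):
    """centre, yaw, size of a white carton's top face at height z, found round pixel near"""
    hsv=cv2.cvtColor(p,cv2.COLOR_BGR2HSV)
    m=((hsv[...,2]>thr)&(hsv[...,1]<60)).astype(np.uint8)
    w=np.zeros_like(m);cv2.circle(w,tuple(int(x) for x in near),R,1,-1);m&=w
    m=cv2.morphologyEx(m,cv2.MORPH_OPEN,np.ones((2,2),np.uint8))
    uv=np.argwhere(m)[:,::-1]
    P=plane(uv,K,T,z)[:,:2]
    (c,s,a)=cv2.minAreaRect((P*1000).astype(np.float32))
    if s[0]<s[1]: s=s[::-1];a+=90
    return np.array(c)/1000,np.deg2rad((a+90)%180-90),s,m
E
python3 - <<'E'
from h import *
t=load("pics/top0.npz");s=load("pics/side0.npz")
for n,uv,z,suv in(("c2",(189,189),.037,(217,298)),("base",(283,207),.05,(272,230)),("c1",(361,234),.034,(315,192))):
    c,a,sz,m=carton(t[0],t[2],t[3],uv,z)
    c2,a2,sz2,_=carton(s[0],s[2],s[3],suv,z,28)
    q=plane([uv],t[2],t[3],z)
    mm=np.zeros(t[1].shape,bool);mm[uv[1]-5:uv[1]+6,uv[0]-5:uv[0]+6]=1
    print(n,c,a,sz,"side",c2,a2,sz2,"topz(depth)",np.median(pts(mm,*t[1:])[:,2]))
def red(p,box):
    h=cv2.cvtColor(p,cv2.COLOR_BGR2HSV);m=((h[...,0]<8)|(h[...,0]>172))&(h[...,1]>130)&(h[...,2]>70)
    w=np.zeros_like(m);w[box[1]:box[3],box[0]:box[2]]=1;return m&w
a=red(t[0],(285,115,320,142));b=red(s[0],(210,122,240,150))
u1=np.argwhere(a)[:,::-1].mean(0);u2=np.argwhere(b)[:,::-1].mean(0)
print("handle",u1,u2,tri(u1,t[2],t[3],u2,s[2],s[3]))
P=pts(a,*t[1:]);print(P.mean(0),P.min(0),P.max(0))
# plate: gray corners
for n,d in(("top",t),("side",s)):
    x=(250,145,330,240) if n=="top" else (205,190,310,260)
    cv2.imwrite(f"pics/{n}_clamp.png",cv2.resize(d[0][x[1]:x[3],x[0]:x[2]],None,fx=6,fy=6,interpolation=cv2.INTER_CUBIC))
E
```

```text
c2 [0.60494159 0.19563022] -0.4754276509590001 (101.70849609375, 72.02240753173828) side [0.60186102 0.20725813] -0.478407262165608 (107.14592742919922, 79.68803405761719) topz(depth) 0.03858726231674292
base [ 0.5473017  -0.07559286] -0.22692702437927037 (115.3187484741211, 82.93778991699219) side [ 0.53511322 -0.07415961] 1.4456462645307484 (181.73361206054688, 127.22669219970703) topz(depth) 0.051366780333754414
c1 [ 0.46056897 -0.30112766] 0.4388164097948674 (104.642333984375, 74.17732238769531) side [ 0.44965588 -0.32233188] -1.1372538747752539 (182.98330688476562, 158.80726623535156) topz(depth) 0.03305934160168089
handle [301.58 128.54] [223.61666667 135.        ] (array([ 0.7059091 , -0.11491192,  0.30223627]), np.float64(0.0027989601064084))
[ 0.70768085 -0.11466101  0.30118938] [ 0.69323657 -0.16408845 -0.00339813] [ 0.80610231 -0.09284775  0.31629761]
```

View pics/top_clamp.png

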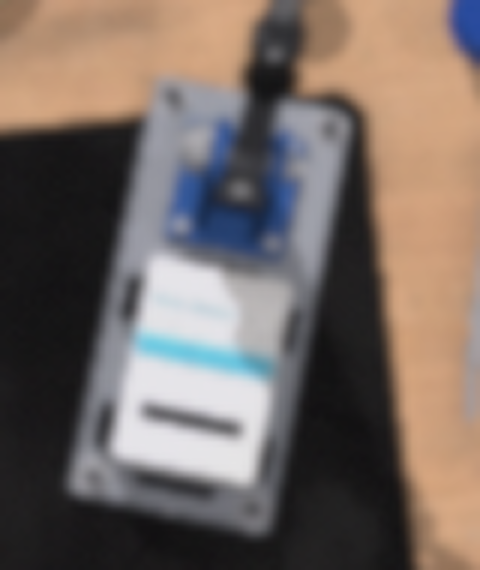

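The crop shows the clamp plate with its long axis turned about -0.23 rad. The base carton lies in it around crop pixel (205,370), with the post and leaning lever above it. The triangulated handle height of 0.302 matches the formula (0.301).

Run:
```python
from h import *
from scipy.spatial.transform import Rotation as R
o=ctrl.get_obs();i=cams.camera_info("wrist")
Rt=R.from_euler("xyz",o["eef_rot"]).as_matrix();T=i["world_to_cam"]
C=-T[:3,:3].T@T[:3,3];print("cam in tool",Rt.T@(C-o["ee_pos"]),"axes\n",(Rt.T@T[:3,:3].T).round(3),i["fx"],i["cx"],i["cy"])
t=load("pics/top0.npz")
m=np.zeros(t[1].shape,bool);m[36:125,262:368]=1
P=pts(m,*t[1:]);Q=P[P[:,2]>.1]
for lo in np.arange(.1,.5,.05):
    q=Q[(Q[:,2]>lo)&(Q[:,2]<lo+.05)&((Q[:,0]>.73))]
    if len(q): print(round(lo,2),len(q),np.percentile(q,2,axis=0).round(3),np.percentile(q,98,axis=0).round(3))
# 2nd estimate for c1,c2 with height measured from two views: corners by depth in side
s=load("pics/side0.npz")
for uv in((217,298),(272,230),(315,192)):
    mm=np.zeros(s[1].shape,bool);mm[uv[1]-4:uv[1]+5,uv[0]-6:uv[0]+7]=1
    print(np.median(pts(mm,*s[1:]),axis=0).round(4))
```

```text
cam in tool [ 8.16071067e-02  4.17432394e-05 -1.80561163e-01] axes
 [[-0.   -0.96 -0.28]
 [ 1.   -0.   -0.  ]
 [ 0.   -0.28  0.96]] 274.0578727418618 249.78884123611974 187.7427259191873
0.1 560 [ 0.789 -0.288  0.102] [ 0.928 -0.048  0.149]
0.15 727 [ 0.802 -0.289  0.151] [ 0.937 -0.048  0.199]
0.2 4896 [ 0.821 -0.285  0.203] [ 0.971 -0.056  0.214]
[0.6024 0.209  0.0378]
[ 0.5366 -0.0493  0.0502]
[ 0.4559 -0.281   0.0324]
```

```bash
cat >> h.py <<'E'
from scipy.spatial.transform import Rotation as R
def down(yaw,tilt=0): # tool pointing down; tilt: then turn about tool y
    return R.from_euler("xyz",[np.pi,0,yaw])*R.from_euler("y",tilt)
def go(pos,rot):
    o=ctrl.get_obs();Rt=R.from_euler("xyz",o["eef_rot"])
    print("at",o["ee_pos"].round(4),o["eef_rot"].round(4),"q",o["qpos"].round(2),"t",round(o["time_s"],2))
    print("shift mm",(Rt.inv().apply(np.array(pos)-o["ee_pos"])*1000).round(1),"rotvec",(Rt.inv()*rot).as_rotvec().round(4))
E
python3 -c "
from h import *
go([.605,.196,.17],down(2.667))"
```

```text
at [0.1455 0.5302 0.205 ] [-3.1405e+00 -1.0000e-04  2.8738e+00] q [ 1.24  0.3   1.52 -0.    1.32 -0.07] t 0.1
shift mm [-531.6 -200.6   35.1] rotvec [-1.000e-03  1.000e-04  2.068e-01]
```

Careful with the scale: shifts go in shares of 600 mm and turns go in shares of 180 degrees. That gives: -532 mm / 600 = -0.8867, -515 mm / 600 = -0.8583, 0.207 rad / 3.1416 = 0.0659.

arm_command(plan=[[[-0.05,-0.02,0.0033,0,0,0.0064,-1],[-0.13,-0.05,0.01,0,0,0.0127,-1],[-0.2133,-0.08,0.015,0,0,0.0191,-1],[-0.2967,-0.1117,0.02,0,0,0.0255,-1],[-0.38,-0.1433,0.025,0,0,0.0318,-1],[-0.4633,-0.175,0.0317,0,0,0.0382,-1],[-0.5467,-0.2067,0.0367,0,0,0.0446,-1],[-0.63,-0.2383,0.0417,0,0,0.0509,-1],[-0.7133,-0.27,0.0483,0,0,0.0573,-1],[-0.7967,-0.3017,0.0533,0,0,0.0637,-1],[-0.8583,-0.325,0.0567,0,0,0.0659,-1],[-0.8867,-0.335,0.0583,0,0,0.0659,-1]]])

```text
time_s: 1.3
ee_pos: [0.6071, 0.1935, 0.1697]
eef_rot: [-3.141, -0.001, 2.665]
force: [0.6, 0.1, -0.0]
grip_width: 0.0943
grip_force: 0.0
```

```bash
cat >> h.py <<'E'
def face(p,d,K,T,zlo,zhi,xy,r=.085,thr=120):
    """top face of a white carton from depth points between zlo and zhi within r of xy"""
    hsv=cv2.cvtColor(p,cv2.COLOR_BGR2HSV)
    P=pts(np.ones(d.shape,bool),d,K,T)
    k=(P[:,2]>zlo)&(P[:,2]<zhi)&(np.hypot(P[:,0]-xy[0],P[:,1]-xy[1])<r);P=P[k]
    z=np.median(P[:,2])
    v,u=np.nonzero(d>0);q=plane(np.c_[u[k],v[k]],K,T,z) # rays onto the face's plane
    m=np.zeros(d.shape,np.uint8);m[v[k],u[k]]=1
    cs,_=cv2.findContours(m,cv2.RETR_EXTERNAL,cv2.CHAIN_APPROX_NONE);cm=max(cs,key=cv2.contourArea)[:,0]
    c,s,a=cv2.minAreaRect((plane(cm,K,T,z)[:,:2]*1000).astype(np.float32))
    if s[0]<s[1]: s=s[::-1];a+=90
    return np.array(c)/1000,np.deg2rad((a+90)%180-90),s,z,m
E
python3 - <<'E'
from h import *
w=grab("wrist","w_c2")
c,a,s,z,m=face(*w,.030,.045,(.605,.196));print("c2",c,a,s,z)
t=load("pics/top0.npz")
# white-mask estimate in the same picture
h=cv2.cvtColor(w[0],cv2.COLOR_BGR2HSV)
x=w[0].copy();x[m>0]=x[m>0]//2+np.array([0,0,120],np.uint8)
cv2.imwrite("pics/w_c2m.png",np.hstack([x]))
E
```

```text
c2 [0.60586371 0.19832991] -0.48173508168474377 (100.00515747070312, 69.68929290771484) 0.038586354689561675
```

View pics/w_c2m.png

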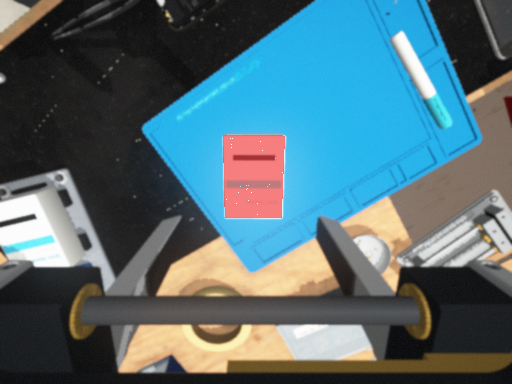

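The mask covers the top face of carton_2 exactly, centred at about (254,177). It measures 100 x 69.7 mm at z = 0.0386, which agrees with the given sizes.

```bash
python3 -c "
from h import *
go([.6059,.1983,.013],down(2.660))"
```

```text
at [0.6098 0.1905 0.1689] [-3.1403  0.      2.6627] q [ 0.25  0.53  1.29 -0.    1.33 -0.85] t 1.35
shift mm [  7.1   5.3 155.9] rotvec [-0.0013  0.      0.0027]
```

In the tool's units: 60 mm / 600 = 0.1, 40 mm / 600 = 0.0667.

arm_command(plan=[[[0,0,0.0667,0,0,0,-1],[0,0,0.1,0,0,0,-1],[0,0,0.1,0,0,0,-1],[0,0,0.1,0,0,0,-1],[0,0,0.1,0,0,0,-1]]])

```text
time_s: 1.85
ee_pos: [0.606, 0.1961, 0.1121]
eef_rot: [3.14, 0.002, 2.667]
force: [-0.2, 0.8, 1.0]
grip_width: 0.0943
grip_force: 0.0
```

Run:
```python
from h import *
w=grab("wrist")
c,a,s,z,m=face(*w,.030,.045,(.605,.196));print("c2",c,a,s,z)
go([c[0],c[1],.013],down(a+np.pi))
```

```text
c2 [0.60565961 0.19851678] -0.4813519193829086 (99.95670318603516, 69.61324310302734) 0.038591710832842796
at [0.606  0.1961 0.1121] [3.140e+00 1.800e-03 2.667e+00] q [ 0.26  0.57  1.35 -0.    1.21 -0.84] t 1.9
shift mm [ 1.6  1.9 99.1] rotvec [0.0016 0.0018 0.0068]
```

In the tool's units: 97 mm / 600 = 0.1617, 88 mm / 600 = 0.1467, -0.007 rad / 3.1416 = -0.0022.

arm_command(plan=[[[0.0033,0.0033,0.0583,0,0,-0.0022,-1],[0.0033,0.0033,0.1167,0,0,-0.0022,-1],[0.0033,0.0033,0.1467,0,0,-0.0022,-1],[0.0033,0.0033,0.1617,0,0,-0.0022,-1],[0.0033,0.0033,0.1617,0,0,-0.0022,-1],[0.0033,0.0033,0.1617,0,0,-0.0022,-1],[0.0033,0.0033,0.1617,0,0,-0.0022,1],[0.0033,0.0033,0.1617,0,0,-0.0022,1],[0.0033,0.0033,0.1617,0,0,-0.0022,1],[0.0033,0.0033,0.1617,0,0,-0.0022,1],[0.0033,0.0033,0.1617,0,0,-0.0022,1],[0.0033,0.0033,0.1617,0,0,-0.0022,1]]], squeeze=15)

```text
time_s: 3.1
ee_pos: [0.6048, 0.1986, 0.014]
eef_rot: [3.141, 0.001, 2.674]
force: [-2.2, -0.6, 5.4]
grip_width: 0.0701
grip_force: 15.0
```

In the tool's units: -236 mm / 600 = -0.3933, -230 mm / 600 = -0.3833.

arm_command(plan=[[[0,0,-0.0333,0,0,0,1],[0,0,-0.0833,0,0,0,1],[0,0,-0.15,0,0,0,1],[0,0,-0.2167,0,0,0,1],[0,0,-0.2833,0,0,0,1],[0,0,-0.35,0,0,0,1],[0,0,-0.3833,0,0,0,1],[0,0,-0.3933,0,0,0,1],[0,0,-0.3933,0,0,0,1]]])

```text
time_s: 4.0
ee_pos: [0.6045, 0.1985, 0.2491]
eef_rot: [-3.141, -0.0, 2.674]
force: [0.1, 0.3, -2.4]
grip_width: 0.07
grip_force: 15.0
```

```bash
python3 -c "
from h import *
go([.610,.068,.25],down(2.907))"
```

```text
at [0.6045 0.1985 0.2491] [-3.1415e+00 -1.0000e-04  2.6738e+00] q [ 0.26  0.47  1.18 -0.    1.48 -0.84] t 4.0
shift mm [ -63.8 -114.    -0.9] rotvec [-1.000e-04 -1.000e-04 -2.332e-01]
```

In the tool's units: -114 mm / 600 = -0.19, -108 mm / 600 = -0.18, -0.233 rad / 3.1416 = -0.0742.

arm_command(plan=[[[-0.0133,-0.025,0,0,0,-0.0095,1],[-0.0367,-0.0667,0,0,0,-0.0255,1],[-0.0633,-0.1133,0,0,0,-0.0446,1],[-0.0867,-0.1567,0,0,0,-0.0637,1],[-0.1,-0.18,0,0,0,-0.07,1],[-0.1067,-0.19,0,0,0,-0.0742,1],[-0.1067,-0.19,0,0,0,-0.0742,1],[-0.1067,-0.19,0,0,0,-0.0742,1],[-0.1067,-0.19,0,0,0,-0.0742,1]]])

```text
time_s: 4.9
ee_pos: [0.6101, 0.0688, 0.2491]
eef_rot: [-3.142, -0.001, 2.907]
force: [-0.4, 0.3, -1.3]
grip_width: 0.0701
grip_force: 15.0
```

Run:
```python
from h import *
w=grab("wrist","w_base")
print(ctrl.get_obs()["ee_pos"],ctrl.get_obs()["eef_rot"])
c,a,s,z,m=face(*w,.043,.060,(.545,-.076),.075);print("base",c,a,s,z)
x=w[0].copy();x[m>0]=x[m>0]//2+np.array([0,0,120],np.uint8)
cv2.imwrite("pics/w_basem.png",x)
```

```text
[0.61015795 0.06875451 0.24919267] [-3.14159021e+00 -2.99114002e-04  2.90755629e+00]
base [ 0.54532971 -0.07594099] -0.2343493874953757 (98.987060546875, 72.273193359375) 0.051403280214157354
```

View pics/w_basem.png

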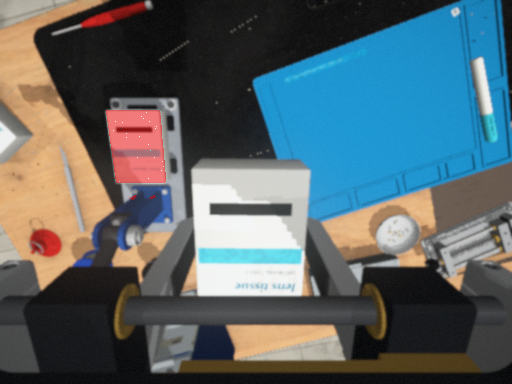

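The base carton is clearly visible at (137,147), with the held carton square in the fingers at (250,225). Base top measures 0.0514, the same +1.5 mm bias as before, and the position agrees with the triangulated handle.

```bash
python3 -c "
from h import *
go([.5445,-.0757,.0615],down(2.9073))"
```

```text
at [0.6102 0.0688 0.2492] [-3.1416e+00 -3.0000e-04  2.9076e+00] q [ 0.05  0.42  1.26  0.    1.46 -1.28] t 4.95
shift mm [  30.3 -155.7  187.7] rotvec [-0.     -0.0003  0.0003]
```

In the tool's units: -156 mm / 600 = -0.26, 155 mm / 600 = 0.2583.

arm_command(plan=[[[0.02,-0.0083,0,0,0,0,1],[0.0417,-0.0417,0,0,0,0,1],[0.05,-0.0967,0,0,0,0,1],[0.05,-0.1583,0,0,0,0,1],[0.05,-0.2133,0,0,0,0,1],[0.05,-0.2467,0,0,0,0,1],[0.05,-0.26,0.0333,0,0,0,1],[0.05,-0.26,0.0833,0,0,0,1],[0.05,-0.26,0.1417,0,0,0,1],[0.05,-0.26,0.2,0,0,0,1],[0.05,-0.26,0.2417,0,0,0,1],[0.05,-0.26,0.2583,0,0,0,1]]])

```text
time_s: 6.15
ee_pos: [0.5438, -0.0762, 0.0921]
eef_rot: [-3.142, -0.003, 2.907]
force: [0.7, 0.0, -0.9]
grip_width: 0.07
grip_force: 15.0
```

arm_command(plan=[[[0,0,0,0,0,0,1],[0,0,0,0,0,0,1]]])

```text
time_s: 6.35
ee_pos: [0.5455, -0.0768, 0.0957]
eef_rot: [3.142, 0.002, 2.907]
force: [0.6, 0.6, -0.9]
grip_width: 0.0699
grip_force: 15.0
```

```bash
python3 -c "
from h import *
go([.5445,-.0757,.0615],down(2.9073))"
```

```text
at [ 0.5455 -0.0768  0.0957] [3.1415e+00 1.7000e-03 2.9071e+00] q [-0.21  0.42  1.64 -0.    1.09 -1.54] t 6.35
shift mm [ 1.3  0.8 34.2] rotvec [ 0.      0.0017 -0.0002]
```

In the tool's units: 32 mm / 600 = 0.0533, 31 mm / 600 = 0.0517.

arm_command(plan=[[[0.0008,0.0008,0.02,0,0,0,1],[0.0008,0.0008,0.035,0,0,0,1],[0.0008,0.0008,0.045,0,0,0,1],[0.0008,0.0008,0.05,0,0,0,1],[0.0008,0.0008,0.0517,0,0,0,1],[0.0008,0.0008,0.0533,0,0,0,1],[0.0008,0.0008,0.0533,0,0,0,1],[0.0008,0.0008,0.0533,0,0,0,1]]])

```text
time_s: 7.15
ee_pos: [0.5445, -0.0763, 0.0627]
eef_rot: [3.142, 0.0, 2.907]
force: [-0.5, 0.4, -1.2]
grip_width: 0.0701
grip_force: 15.0
```

In the tool's units: 1.5 mm / 600 = 0.0025, 1.3 mm / 600 = 0.0022.

arm_command(plan=[[[0,0.0008,0.0012,0,0,0,1],[0,0.0008,0.0022,0,0,0,1],[0,0.0008,0.0025,0,0,0,1],[0,0.0008,0.0025,0,0,0,1]]])

```text
time_s: 7.55
ee_pos: [0.5445, -0.0758, 0.0609]
eef_rot: [3.142, -0.0, 2.907]
force: [0.2, -0.5, -1.3]
grip_width: 0.0697
grip_force: 15.0
```

In the tool's units: 1 mm / 600 = 0.0017, 0.5 mm / 600 = 0.0008.

arm_command(plan=[[[0,0,0.0008,0,0,0,1],[0,0,0.0017,0,0,0,1],[0,0,0.0017,0,0,0,1],[0,0,0.0017,0,0,0,1]]])

```text
time_s: 7.95
ee_pos: [0.5446, -0.0758, 0.0607]
eef_rot: [3.142, 0.0, 2.907]
force: [-4.9, 0.4, 8.3]
grip_width: 0.0696
grip_force: 15.0
```

In the tool's units: -0.6 mm / 600 = -0.001.

arm_command(plan=[[[0,0,-0.001,0,0,0,1],[0,0,-0.001,0,0,0,1],[0,0,-0.001,0,0,0,-1],[0,0,-0.001,0,0,0,-1],[0,0,-0.001,0,0,0,-1],[0,0,-0.001,0,0,0,-1],[0,0,-0.001,0,0,0,-1]]])

```text
time_s: 8.65
ee_pos: [0.5445, -0.0758, 0.0605]
eef_rot: [-3.142, -0.0, 2.907]
force: [0.5, -0.2, 0.2]
grip_width: 0.0937
grip_force: 0.0
```

In the tool's units: -150 mm / 600 = -0.25, -140 mm / 600 = -0.2333.

arm_command(plan=[[[0,0,-0.0167,0,0,0,-1],[0,0,-0.0583,0,0,0,-1],[0,0,-0.1167,0,0,0,-1],[0,0,-0.1833,0,0,0,-1],[0,0,-0.2333,0,0,0,-1],[0,0,-0.25,0,0,0,-1],[0,0,-0.25,0,0,0,-1],[0,0,-0.25,0,0,0,-1]]])

```text
time_s: 9.45
ee_pos: [0.544, -0.0757, 0.2091]
eef_rot: [-3.142, -0.002, 2.907]
force: [-0.9, 0.3, -0.5]
grip_width: 0.0941
grip_force: 0.0
```

Run:
```python
from h import *
w=grab("wrist","w_st2")
c,a,s,z,m=face(*w,.078,.095,(.545,-.076),.075);print("c2 on stack",c,a,s,z)
# c1 hover: yaw .439
go([.460,-.301,.20],down(.439))
x=w[0].copy();x[m>0]=x[m>0]//2+np.array([0,0,120],np.uint8)
cv2.imwrite("pics/w_st2m.png",x)
```

```text
c2 on stack [ 0.5455105 -0.0764893] -0.24506714614434508 (99.52259063720703, 69.7066421508789) 0.08536966690705014
at [ 0.5439 -0.0757  0.2088] [-3.1415e+00 -2.6000e-03  2.9068e+00] q [-0.2   0.3   1.52  0.    1.33 -1.54] t 9.5
shift mm [  29.2 -238.7    8.9] rotvec [-3.2000e-03 -1.1000e-03  2.4678e+00]
```

View pics/w_st2m.png

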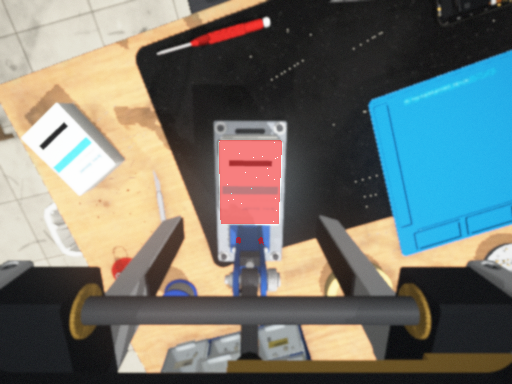

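carton_2 sits flush on the base: face at about (249,181), within 1 mm and 0.012 rad, top at 0.0854 (0.034 above the base top). carton_1 is visible at (73,147).

In the tool's units: -239 mm / 600 = -0.3983, -225 mm / 600 = -0.375, 1.4 rad / 3.1416 = 0.4456.

arm_command(plan=[[[0.005,-0.025,-0.0133,0,0,0,-1],[0.01,-0.075,-0.025,0,0,0.0159,-1],[0.0167,-0.1417,-0.025,0,0,0.0541,-1],[0.025,-0.2083,-0.025,0,0,0.0955,-1],[0.0333,-0.275,-0.02,0,0,0.1369,-1],[0.04,-0.3333,-0.0133,0,0,0.1814,-1],[0.045,-0.375,-0.0067,0,0,0.226,-1],[0.0483,-0.3983,0,0,0,0.2706,-1],[0.0483,-0.3983,0.0067,0,0,0.3151,-1],[0.0483,-0.3983,0.015,0,0,0.3597,-1],[0.0483,-0.3983,0.015,0,0,0.4043,-1],[0.0483,-0.3983,0.015,0,0,0.4456,-1]]])

```text
time_s: 10.7
ee_pos: [0.4598, -0.3021, 0.2011]
eef_rot: [-3.14, -0.001, 1.501]
force: [0.1, 1.1, 0.1]
grip_width: 0.0939
grip_force: 0.0
```

In the tool's units: 1.068 rad / 3.1416 = 0.34.

arm_command(plan=[[[0,0,0,0,0,0.0446,-1],[0,0,0,0,0,0.0891,-1],[0,0,0,0,0,0.1337,-1],[0,0,0,0,0,0.1783,-1],[0,0,0,0,0,0.2228,-1],[0,0,0,0,0,0.2674,-1],[0,0,0,0,0,0.3056,-1],[0,0,0,0,0,0.331,-1],[0,0,0,0,0,0.34,-1],[0,0,0,0,0,0.34,-1],[0,0,0,0,0,0.34,-1]]])

```text
time_s: 11.8
ee_pos: [0.4604, -0.3017, 0.2014]
eef_rot: [-3.141, 0.0, 0.44]
force: [-0.2, 0.6, -0.0]
grip_width: 0.0943
grip_force: 0.0
```

Run:
```python
from h import *
w=grab("wrist","w_c1")
c,a,s,z,m=face(*w,.026,.042,(.460,-.301));print("c1",c,a,s,z)
go([c[0],c[1],.011],down(a))
```

```text
c1 [ 0.4623667  -0.29893314] 0.43909061551860473 (99.84806823730469, 69.69244384765625) 0.033403906613350604
at [ 0.4605 -0.3017  0.2015] [-3.1414e+00  1.0000e-04  4.4030e-01] q [-0.65  0.3   1.52 -0.    1.31  0.48] t 11.85
shift mm [  2.9  -1.6 190.5] rotvec [-0.0002  0.0001  0.0012]
```

In the tool's units: 191 mm / 600 = 0.3183, -1.5 mm / 600 = -0.0025.

arm_command(plan=[[[0.005,-0.0025,0.05,0,0,0,-1],[0.005,-0.0025,0.125,0,0,0,-1],[0.005,-0.0025,0.2,0,0,0,-1],[0.005,-0.0025,0.2583,0,0,0,-1],[0.005,-0.0025,0.2967,0,0,0,-1],[0.005,-0.0025,0.3133,0,0,0,-1],[0.005,-0.0025,0.3183,0,0,0,-1],[0.005,-0.0025,0.3183,0,0,0,-1],[0.005,-0.0025,0.3183,0,0,0,-1]]])

```text
time_s: 12.75
ee_pos: [0.4634, -0.2993, 0.0119]
eef_rot: [3.14, -0.001, 0.439]
force: [0.3, 0.5, -0.8]
grip_width: 0.0943
grip_force: 0.0
```

arm_command(plan=[[[0,0,0,0,0,0,1],[0,0,0,0,0,0,1],[0,0,0,0,0,0,1],[0,0,0,0,0,0,1],[0,0,0,0,0,0,1],[0,0,0,0,0,0,1]]], squeeze=15)

```text
time_s: 13.35
ee_pos: [0.4629, -0.2989, 0.0108]
eef_rot: [3.141, -0.0, 0.439]
force: [-0.9, 0.5, 4.8]
grip_width: 0.0701
grip_force: 15.0
```

In the tool's units: -260 mm / 600 = -0.4333, -258 mm / 600 = -0.43.

arm_command(plan=[[[0,0,-0.025,0,0,0,1],[0,0,-0.075,0,0,0,1],[0,0,-0.1417,0,0,0,1],[0,0,-0.2083,0,0,0,1],[0,0,-0.2833,0,0,0,1],[0,0,-0.3583,0,0,0,1],[0,0,-0.4083,0,0,0,1],[0,0,-0.43,0,0,0,1],[0,0,-0.4333,0,0,0,1]]])

```text
time_s: 14.25
ee_pos: [0.4629, -0.2989, 0.2717]
eef_rot: [3.14, -0.001, 0.439]
force: [0.5, -0.5, -1.8]
grip_width: 0.07
grip_force: 15.0
```

```bash
python3 -c "
from h import *
go([.48,-.22,.27],down(-.24))"
```

```text
at [ 0.4629 -0.2989  0.2717] [ 3.1399e+00 -9.0000e-04  4.3880e-01] q [-0.64  0.26  1.42  0.    1.46  0.49] t 14.25
shift mm [ 49.  -64.2   1.7] rotvec [ 0.0013 -0.0014  0.6788]
```

In the tool's units: -64 mm / 600 = -0.1067, -63 mm / 600 = -0.105, 0.27 rad / 3.1416 = 0.0859.

arm_command(plan=[[[0.0067,-0.0083,0,0,0,0.0159,1],[0.02,-0.0267,0,0,0,0.0477,1],[0.0333,-0.0433,0,0,0,0.0859,1],[0.0467,-0.0617,0,0,0,0.1241,1],[0.06,-0.08,0,0,0,0.1623,1],[0.0717,-0.095,0,0,0,0.1942,1],[0.08,-0.105,0,0,0,0.2133,1],[0.0817,-0.1067,0,0,0,0.2161,1],[0.0817,-0.1067,0,0,0,0.2161,1],[0.0817,-0.1067,0,0,0,0.2161,1]]])

```text
time_s: 15.25
ee_pos: [0.4797, -0.2204, 0.2698]
eef_rot: [-3.141, 0.001, -0.239]
force: [0.1, -0.5, -1.5]
grip_width: 0.0699
grip_force: 15.0
```

Run:
```python
from h import *
w=grab("wrist","w_st2b")
c,a,s,z,m=face(*w,.075,.097,(.545,-.076),.075);print("c2 on stack",c,a,s,z)
v=R.from_euler("z",-.24).apply([.0005,0,0])
go([c[0]+v[0],c[1]+v[1],.095],down(-.242))
x=w[0].copy();x[m>0]=x[m>0]//2+np.array([0,0,120],np.uint8)
cv2.imwrite("pics/w_st2bm.png",x)
```

```text
c2 on stack [ 0.54702234 -0.07824742] -0.24297976048194098 (99.45710754394531, 72.83808135986328) 0.08528622136670538
at [ 0.4798 -0.2204  0.27  ] [-3.1414e+00  8.0000e-04 -2.3930e-01] q [-0.5   0.21  1.49 -0.    1.45  1.31] t 15.3
shift mm [  32.3 -154.   175. ] rotvec [-0.0002  0.0008  0.0027]
```

View pics/w_st2bm.png

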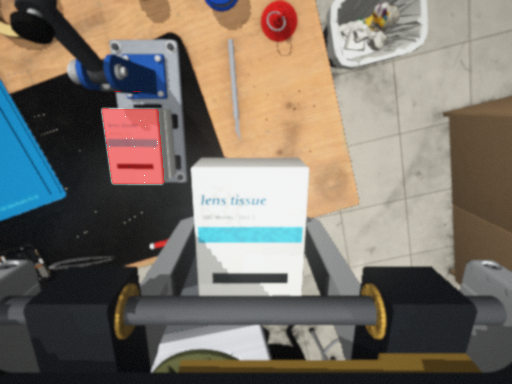

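The stack top is masked at (135,147), with some of its side face included (72.8 mm wide), so I'll tighten the height window. Held carton_1 sits square in the fingers at (250,225).

Run:
```python
from h import *
w=load("pics/w_st2b.npz")
for lo in(.081,.0825,.0835):
    c,a,s,z,m=face(*w,lo,.09,(.545,-.076),.075);print("c2",c,a,s,z)
w=load("pics/w_base.npz")
for lo in(.047,.0485,.0495):
    c,a,s,z,m=face(*w,lo,.056,(.545,-.076),.075);print("base",c,a,s,z)
```

```text
c2 [ 0.54724353 -0.07732985] -0.24297976048194098 (99.43101501464844, 70.9245834350586) 0.08531099234942335
c2 [ 0.54681763 -0.07701028] -0.24297949416583198 (98.44631958007812, 70.50083923339844) 0.08531900882312965
c2 [ 0.54687878 -0.07676649] -0.24096467964313253 (98.30816650390625, 70.15752410888672) 0.08532872531631303
base [ 0.54519116 -0.07651231] -0.2343493874953757 (98.98294067382812, 71.08151245117188) 0.051418952652527716
base [ 0.54512085 -0.07680283] -0.2343493874953757 (98.98119354248047, 70.47705841064453) 0.05142549860892437
base [ 0.54509247 -0.07689935] -0.2342481873739527 (98.97795867919922, 70.26237487792969) 0.05143783147594458
```

In the tool's units: -155.3 mm / 600 = -0.2588, -151 mm / 600 = -0.2517, 0.002 rad / 3.1416 = 0.0006.

arm_command(plan=[[[0.0083,-0.02,0,0,0,0,1],[0.02,-0.0633,0,0,0,0.0003,1],[0.0333,-0.12,0,0,0,0.0003,1],[0.0433,-0.1767,0,0,0,0.0006,1],[0.05,-0.225,0,0,0,0.0006,1],[0.0525,-0.2517,0.0133,0,0,0.0006,1],[0.0525,-0.2588,0.0417,0,0,0.0006,1],[0.0525,-0.2588,0.0917,0,0,0.0006,1],[0.0525,-0.2588,0.15,0,0,0.0006,1],[0.0525,-0.2588,0.2,0,0,0.0006,1],[0.0525,-0.2588,0.2333,0,0,0.0006,1],[0.0525,-0.2588,0.25,0,0,0.0006,1]]])

```text
time_s: 16.5
ee_pos: [0.5466, -0.0767, 0.1181]
eef_rot: [3.141, 0.003, -0.242]
force: [0.4, -0.4, 0.1]
grip_width: 0.0701
grip_force: 15.0
```

In the tool's units: 15 mm / 600 = 0.025, 14 mm / 600 = 0.0233.

arm_command(plan=[[[0,0,0.0067,0,0,0,1],[0,0,0.0117,0,0,0,1],[0,0,0.0167,0,0,0,1],[0,0,0.02,0,0,0,1],[0,0,0.0233,0,0,0,1],[0,0,0.025,0,0,0,1],[0,0,0.025,0,0,0,1],[0,0,0.025,0,0,0,1]]])

```text
time_s: 17.3
ee_pos: [0.5475, -0.0768, 0.1057]
eef_rot: [3.142, -0.0, -0.242]
force: [0.4, 1.1, -0.9]
grip_width: 0.07
grip_force: 15.0
```

```bash
python3 -c "
from h import *
go([.5473,-.0770,.0947],down(-.241))"
```

```text
at [ 0.5475 -0.0768  0.1057] [ 3.1416e+00 -2.0000e-04 -2.4220e-01] q [-0.21  0.41  1.62 -0.    1.11  1.61] t 17.3
shift mm [-0.2  0.3 11. ] rotvec [ 0.     -0.0002 -0.0012]
```

In the tool's units: 10 mm / 600 = 0.0167, 9.5 mm / 600 = 0.0158.

arm_command(plan=[[[0,0,0.005,0,0,0,1],[0,0,0.01,0,0,0,1],[0,0,0.0133,0,0,0,1],[0,0,0.015,0,0,0,1],[0,0,0.0158,0,0,0,1],[0,0,0.0167,0,0,0,1],[0,0,0.0167,0,0,0,1],[0,0,0.0167,0,0,0,1]]])

```text
time_s: 18.1
ee_pos: [0.5476, -0.0768, 0.0968]
eef_rot: [3.142, -0.001, -0.242]
force: [-8.2, 2.0, 14.9]
grip_width: 0.0696
grip_force: 15.0
```

In the tool's units: 1 mm / 600 = 0.0017, 0.5 mm / 600 = 0.0008.

arm_command(plan=[[[0,0,0.0008,0,0,0,1],[0,0,0.0017,0,0,0,1],[0,0,0.0017,0,0,0,1]]])

```text
time_s: 18.4
ee_pos: [0.5479, -0.0768, 0.0966]
eef_rot: [3.142, -0.002, -0.242]
force: [-9.2, 2.1, 21.3]
grip_width: 0.07
grip_force: 15.0
```

In the tool's units: -2.2 mm / 600 = -0.0037, -1.5 mm / 600 = -0.0025.

arm_command(plan=[[[0,0,-0.0025,0,0,0,1],[0,0,-0.0037,0,0,0,1],[0,0,-0.0037,0,0,0,1],[0,0,-0.0037,0,0,0,1]]])

```text
time_s: 18.8
ee_pos: [0.5475, -0.0768, 0.0966]
eef_rot: [3.142, 0.0, -0.242]
force: [-1.5, -0.5, 1.9]
grip_width: 0.07
grip_force: 15.0
```

Near weightless and level, so I release, rise and look.

In the tool's units: -150 mm / 600 = -0.25, -145 mm / 600 = -0.2417.

arm_command(plan=[[[0,0,0,0,0,0,-1],[0,0,0,0,0,0,-1],[0,0,0,0,0,0,-1],[0,0,0,0,0,0,-1],[0,0,0,0,0,0,-1],[0,0,-0.0167,0,0,0,-1],[0,0,-0.0583,0,0,0,-1],[0,0,-0.125,0,0,0,-1],[0,0,-0.2,0,0,0,-1],[0,0,-0.2417,0,0,0,-1],[0,0,-0.25,0,0,0,-1],[0,0,-0.25,0,0,0,-1]]])

```text
time_s: 20.0
ee_pos: [0.5475, -0.0768, 0.2474]
eef_rot: [-3.142, -0.001, -0.242]
force: [0.8, 0.4, 0.0]
grip_width: 0.094
grip_force: 0.0
```

Run:
```python
from h import *
w=grab("wrist","w_st3")
c,a,s,z,m=face(*w,.113,.128,(.547,-.077),.075);print("c1 on stack",c,a,s,z)
s_=grab("side","side3")
x=s_[0][100:270,190:330]
cv2.imwrite("pics/m3.png",np.hstack([cv2.resize(w[0],(400,300)),cv2.resize(x,(364,300*1),interpolation=cv2.INTER_CUBIC)]))
cl=np.array([.545,-.077]);ax=R.from_euler("z",-.236)
h=ax.apply([.163,0,0])[:2]+cl;print("handle",h)
print(ctrl.get_obs())
```

```text
c1 on stack [ 0.54706274 -0.07635149] -0.24247682251007951 (98.68557739257812, 69.68197631835938) 0.11940928336983309
handle [ 0.7034818  -0.11511191]
{'time_s': 20.1, 'qpos': array([-2.05559391e-01,  2.78862455e-01,  1.45475154e+00, -3.08617024e-05,
        1.40995252e+00,  1.60746191e+00]), 'joint_vel': array([ 1.76584697e-03,  9.96261534e-03,  5.59274098e-03, -8.72667015e-05,
       -6.93234050e-04,  2.70589417e-04]), 'tau': array([ 2.93927884e-02, -5.46094000e+01, -3.74197733e+01,  1.35878247e-02,
       -2.86712812e-02, -1.49141346e-05]), 'ee_pos': array([ 0.54704857, -0.07668338,  0.24547984]), 'eef_rot': array([ 3.14148986e+00,  1.97142365e-03, -2.42220105e-01]), 'force': array([0.41752174, 0.55595304, 0.41856168]), 'moment': array([0.02292416, 0.21222653, 0.02577861]), 'grip_force': 0.0, 'grip_width': 0.09394895274491996}
```

View pics/m3.png

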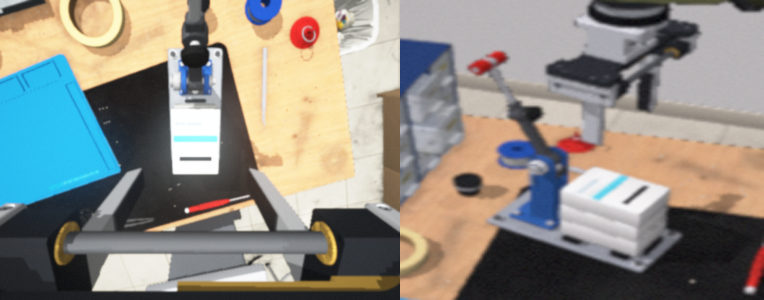

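Stack of three is flush (top at 0.119, stripes aligned), and the lever stands open with the red handle upper left in the side view at (488,65).

```bash
python3 -c "
from h import *
H=np.array([.7045,-.1151,.301]);r=down(-.238,.52)
print(r.apply([0,0,1]))
go(H-.08*r.apply([0,0,1]),r)"
```

```text
[ 0.4828738  -0.1171442  -0.86781918]
at [ 0.547  -0.0767  0.2455] [ 3.1415e+00  2.0000e-03 -2.4220e-01] q [-0.21  0.28  1.45 -0.    1.41  1.61] t 20.1
shift mm [ 122.1   -0.3 -125.2] rotvec [ 0.0012  0.522  -0.0041]
```

In the tool's units: -127 mm / 600 = -0.2117, 122 mm / 600 = 0.2033, 0.522 rad / 3.1416 = 0.1662.

arm_command(plan=[[[0,0,-0.0333,0,0.0095,0,-1],[0,0,-0.0917,0,0.0318,0,-1],[0.0033,0,-0.1583,0,0.0637,0,-1],[0.0167,0,-0.2,0,0.0955,0,-1],[0.05,0,-0.2117,0,0.1273,0,-1],[0.1,0,-0.2117,0,0.1528,0,-1],[0.15,0,-0.2117,0,0.1662,-0.0006,-1],[0.1867,0,-0.2117,0,0.1662,-0.0013,-1],[0.2033,0,-0.2117,0,0.1662,-0.0013,-1],[0.2033,0,-0.2117,0,0.1662,-0.0013,-1],[0.2033,0,-0.2117,0,0.1662,-0.0013,-1],[0.2033,0,-0.2117,0,0.1662,-0.0013,-1]]])

```text
time_s: 21.3
ee_pos: [0.6653, -0.1058, 0.3743]
eef_rot: [3.14, -0.523, -0.238]
force: [0.2, 0.9, -0.0]
grip_width: 0.0942
grip_force: 0.0
```

Run:
```python
from h import *
w=grab("wrist","w_h")
h=cv2.cvtColor(w[0],cv2.COLOR_BGR2HSV);m=((h[...,0]<8)|(h[...,0]>172))&(h[...,1]>130)&(h[...,2]>60)
n,l,st,ce=cv2.connectedComponentsWithStats(m.astype(np.uint8))
for i in range(1,n):
    if st[i,4]>60:
        P=pts(l==i,*w[1:]);print(ce[i].round(1),st[i],np.median(P,0).round(4))
go([.7045,-.1151,.301],down(-.238,.52))
cv2.imwrite("pics/w_hv.png",w[0])
```

```text
[234.9 194. ] [226 185  18  20 330] [ 0.7063 -0.101   0.3116]
[263.3 194.1] [255 185  18  20 338] [ 0.6996 -0.1279  0.3116]
[345.8 218.4] [332 209  25  24 316] [ 0.6727 -0.3101  0.0061]
at [ 0.6654 -0.1058  0.3744] [ 3.1405 -0.5228 -0.2377] q [-0.21  0.21  1.33 -0.02  1.08  1.61] t 21.35
shift mm [-1.8 -0.3 83.6] rotvec [ 0.001  -0.0028  0.0002]
```

View pics/w_hv.png

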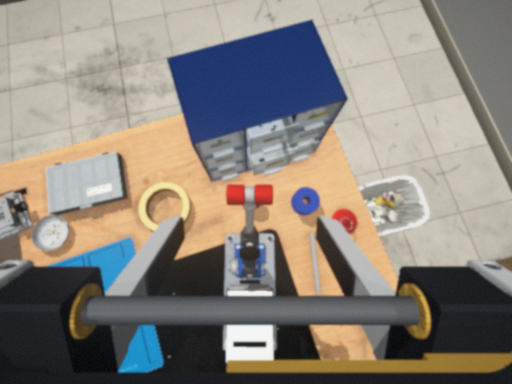

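Handle seen at (249,194), both red ends at equal rows; its centre measures (0.705, -0.115, 0.302), agreeing with the triangulated value and the formula.

```bash
python3 -c "
from h import *
H=np.array([.705,-.115,.302]);r=down(-.24,.52)
go(H+.019*r.apply([0,0,1]),r)"
```

```text
at [ 0.6654 -0.1058  0.3744] [ 3.1405 -0.5228 -0.2377] q [-0.21  0.21  1.33 -0.02  1.08  1.61] t 21.35
shift mm [ -1.   -0.5 102. ] rotvec [-0.     -0.0028  0.002 ]
```

In the tool's units: 102 mm / 600 = 0.17, 100 mm / 600 = 0.1667, 0.002 rad / 3.1416 = 0.0006.

arm_command(plan=[[[0,0,0.0333,0,0,0.0006,-1],[-0.0017,-0.0008,0.0833,0,-0.001,0.0006,-1],[-0.0017,-0.0008,0.125,0,-0.001,0.0006,-1],[-0.0017,-0.0008,0.1533,0,-0.001,0.0006,-1],[-0.0017,-0.0008,0.1667,0,-0.001,0.0006,-1],[-0.0017,-0.0008,0.17,0,-0.001,0.0006,-1],[-0.0017,-0.0008,0.17,0,-0.001,0.0006,-1],[-0.0017,-0.0008,0.17,0,-0.001,0.0006,-1],[-0.0017,-0.0008,0.17,0,-0.001,0.0006,-1]]])

```text
time_s: 22.25
ee_pos: [0.7146, -0.1174, 0.286]
eef_rot: [-3.142, -0.52, -0.24]
force: [-0.3, 0.8, 0.3]
grip_width: 0.094
grip_force: 0.0
```

arm_command(plan=[[[0,0,0,0,0,0,1],[0,0,0,0,0,0,1],[0,0,0,0,0,0,1],[0,0,0,0,0,0,1],[0,0,0,0,0,0,1],[0,0,0,0,0,0,1],[0,0,0,0,0,0,1]]], squeeze=40)

```text
time_s: 22.95
ee_pos: [0.7147, -0.1173, 0.2848]
eef_rot: [-3.142, -0.519, -0.24]
force: [-0.6, 0.2, 0.9]
grip_width: 0.0456
grip_force: 40.0
```

```bash
cat >> h.py <<'E'
def arc(qs,q0,yaw,tilt=.52):
    """tool shifts (mm) that take the pinched handle from lever value q0 along its arc"""
    p=lambda q:np.array([-.178*np.cos(2.007-q),0,.178*np.sin(2.007-q)])
    r=R.from_euler("z",yaw);t=down(yaw,tilt)
    for q in qs: print(round(q,3),(t.inv().apply(r.apply(p(q)-p(q0)))*1000).round(1))
def leverq(yaw,C,off=.019):
    o=ctrl.get_obs();Rt=R.from_euler("xyz",o["eef_rot"])
    H=o["ee_pos"]-off*Rt.apply([0,0,1]);v=R.from_euler("z",-yaw).apply(H-np.array([C[0],C[1],0]))
    a=np.arctan2(v[2]-.14,-(v[0]-.088));print("H clamp",v.round(4),"q",2.007-a,"radius",np.hypot(v[2]-.14,v[0]-.088),"F",o["force"].round(1),"grip",o["grip_width"].round(4),"rot",o["eef_rot"].round(3),"t",round(o["time_s"],2))
E
python3 - <<'E'
from h import *
leverq(-.24,(.547,-.0768))
arc(np.linspace(0.05,1.0,20),0,-.24)
E
```

```text
Traceback (most recent call last):
  File "h.py", line 59, in leverq
    a=np.arctan2(v[2]-.14,-(v[0]-.088));print("H clamp",v.round(4),"q",2.007-a,"radius",np.hypot(v[2]-.14,v[0]-.088),"F",o["force"].round(1),"grip",o["grip_width"].round(4),"rot",o["eef_rot"].round(3),"t",round(o["time_s"],2))
                                                                                                                                                    ^^^^^^^^^^^^^^^^^^^^^
AttributeError: 'float' object has no attribute 'round'
```

```bash
sed -i 's/o\["grip_width"\].round(4)/round(o["grip_width"],4)/' h.py
python3 - <<'E'
from h import *
leverq(-.24,(.5465,-.0768))
arc(np.linspace(0.1,1.1,11),0,-.24)
E
```

```text
H clamp [0.1635 0.0006 0.3013] q -0.0017576460052604048 radius 0.17813830060050426 F [-0.6  0.2  0.9] grip 0.0456 rot [-3.142 -0.519 -0.24 ] t 22.95
0.1 [-11.   0. -14.]
0.2 [-23.3   0.  -26.8]
0.3 [-36.8   0.  -38.4]
0.4 [-51.4   0.  -48.5]
0.5 [-67.    0.  -57.2]
0.6 [-83.4   0.  -64.2]
0.7 [-100.3    0.   -69.6]
0.8 [-117.7   -0.   -73.2]
0.9 [-135.4    0.   -75.1]
1.0 [-153.2    0.   -75.2]
1.1 [-170.9   -0.   -73.5]
```

In the tool's units: -67 mm / 600 = -0.1117, -57.2 mm / 600 = -0.0953.

arm_command(plan=[[[-0.0083,0,-0.0117,0,0,0,1],[-0.0183,0,-0.0233,0,0,0,1],[-0.0283,0,-0.0342,0,0,0,1],[-0.0388,0,-0.0447,0,0,0,1],[-0.05,0,-0.0547,0,0,0,1],[-0.0613,0,-0.064,0,0,0,1],[-0.0733,0,-0.0728,0,0,0,1],[-0.0857,0,-0.0808,0,0,0,1],[-0.0983,0,-0.0883,0,0,0,1],[-0.1117,0,-0.0953,0,0,0,1],[-0.1117,0,-0.0953,0,0,0,1],[-0.1117,0,-0.0953,0,0,0,1]]])

```text
time_s: 24.15
ee_pos: [0.6304, -0.0969, 0.3012]
eef_rot: [3.141, -0.519, -0.24]
force: [3.9, -1.9, -2.9]
grip_width: 0.0459
grip_force: 40.0
```

Run:
```python
from h import *
leverq(-.24,(.5465,-.0768))
arc(np.linspace(0.6,1.6,11),0.5,-.24)
```

```text
H clamp [0.0769 0.0005 0.3177] q 0.49864278954782404 radius 0.17806666535848148 F [ 3.9 -1.9 -2.9] grip 0.0459 rot [ 3.141 -0.519 -0.24 ] t 24.15
0.6 [-16.3  -0.   -7. ]
0.7 [-33.3  -0.  -12.4]
0.8 [-50.7   0.  -16. ]
0.9 [-68.4  -0.  -17.9]
1.0 [-86.2   0.  -18. ]
1.1 [-103.9    0.   -16.4]
1.2 [-121.4   -0.   -12.9]
1.3 [-138.4   -0.    -7.8]
1.4 [-154.8   -0.    -1. ]
1.5 [-170.5   -0.     7.5]
1.6 [-185.3   -0.    17.4]
```

In the tool's units: -154.8 mm / 600 = -0.258, -138.4 mm / 600 = -0.2307.

arm_command(plan=[[[-0.0133,0,-0.0062,0,0,0,1],[-0.0272,0,-0.0117,0,0,0,1],[-0.0555,0,-0.0207,0,0,0,1],[-0.0845,0,-0.0267,0,0,0,1],[-0.114,0,-0.0298,0,0,0,1],[-0.1437,0,-0.03,0,0,0,1],[-0.1732,0,-0.0273,0,0,0,1],[-0.2023,0,-0.0215,0,0,0,1],[-0.2307,0,-0.013,0,0,0,1],[-0.2447,0,-0.0075,0,0,0,1],[-0.258,0,-0.0017,0,0,0,1],[-0.258,0,-0.0017,0,0,0,1]]])

```text
time_s: 25.35
ee_pos: [0.4995, -0.0651, 0.2255]
eef_rot: [3.141, -0.521, -0.24]
force: [9.4, -7.4, -1.4]
grip_width: 0.0458
grip_force: 40.0
```

Run:
```python
from h import *
leverq(-.24,(.5465,-.0768))
arc([1.5,1.6,1.7,1.8,1.85,1.9,1.95,1.98,2.007,2.02],1.4,-.24)
```

```text
H clamp [-5.79e-02  2.00e-04  2.42e-01] q 1.39692223834751 radius 0.17802184362167436 F [ 9.4 -7.4 -1.4] grip 0.0458 rot [ 3.141 -0.521 -0.24 ] t 25.35
1.5 [-15.7  -0.    8.4]
1.6 [-30.4  -0.   18.4]
1.7 [-44.1  -0.   29.8]
1.8 [-56.6  -0.   42.5]
1.85 [-62.3  -0.   49.2]
1.9 [-67.7  -0.   56.3]
1.95 [-72.8  -0.   63.7]
1.98 [-75.6  -0.   68.2]
2.007 [-78.   -0.   72.3]
2.02 [-79.2  -0.   74.3]
```

In the tool's units: -67.7 mm / 600 = -0.1128, -62.3 mm / 600 = -0.1038.

arm_command(plan=[[[-0.013,0,0.0067,0,0,0,1],[-0.0262,0,0.014,0,0,0,1],[-0.0507,0,0.0307,0,0,0,1],[-0.0735,0,0.0497,0,0,0,1],[-0.0842,0,0.06,0,0,0,1],[-0.0943,0,0.0708,0,0,0,1],[-0.1038,0,0.082,0,0,0,1],[-0.1083,0,0.0878,0,0,0,1],[-0.1128,0,0.0938,0,0,0,1],[-0.1128,0,0.0938,0,0,0,1]]])

```text
time_s: 26.35
ee_pos: [0.4696, -0.0577, 0.1434]
eef_rot: [3.141, -0.52, -0.24]
force: [-3.1, -6.0, 6.2]
grip_width: 0.0458
grip_force: 40.0
```

Run:
```python
from h import *
leverq(-.24,(.5465,-.0768))
arc([1.92,1.94,1.96,1.98,2.0,2.007,2.015,2.025],1.9,-.24)
```

```text
H clamp [-0.0887  0.0002  0.1599] q 1.8951292859435553 radius 0.17782742605591886 F [-3.1 -6.   6.2] grip 0.0458 rot [ 3.141 -0.52  -0.24 ] t 26.35
1.92 [-2.1 -0.   2.9]
1.94 [-4.1 -0.   5.8]
1.96 [-6.  -0.   8.8]
1.98 [-7.9 -0.  11.9]
2.0 [-9.7 -0.  14.9]
2.007 [-10.3  -0.   16. ]
2.015 [-11.   -0.   17.2]
2.025 [-11.9  -0.   18.8]
```

In the tool's units: 16 mm / 600 = 0.0267, 14.9 mm / 600 = 0.0248.

arm_command(plan=[[[-0.0035,0,0.0048,0,0,0,1],[-0.0068,0,0.0097,0,0,0,1],[-0.01,0,0.0147,0,0,0,1],[-0.0132,0,0.0198,0,0,0,1],[-0.015,0,0.0225,0,0,0,1],[-0.0162,0,0.0248,0,0,0,1],[-0.0172,0,0.0267,0,0,0,1],[-0.0172,0,0.0267,0,0,0,1],[-0.0172,0,0.0267,0,0,0,1],[-0.0172,0,0.0267,0,0,0,1]]])

```text
time_s: 27.35
ee_pos: [0.4685, -0.0575, 0.1247]
eef_rot: [3.141, -0.52, -0.24]
force: [-7.1, -5.6, 8.3]
grip_width: 0.0457
grip_force: 40.0
```

Run:
```python
from h import *
leverq(-.24,(.5465,-.0768))
```

```text
H clamp [-0.0898  0.0002  0.1412] q 2.0003827743864164 radius 0.1778164872131321 F [-7.1 -5.6  8.3] grip 0.0457 rot [ 3.141 -0.52  -0.24 ] t 27.35
```

arm_command(plan=[[[-0.0007,0,0.0012,0,0,0,1],[-0.0013,0,0.0023,0,0,0,1],[-0.0013,0,0.0023,0,0,0,1],[-0.0013,0,0.0023,0,0,0,1]]])

```text
time_s: 27.75
ee_pos: [0.4685, -0.0575, 0.1232]
eef_rot: [3.141, -0.52, -0.24]
force: [-9.2, -4.7, 11.0]
grip_width: 0.0458
grip_force: 40.0
```

Run:
```python
from h import *
leverq(-.24,(.5465,-.0768))
```

```text
H clamp [-0.0898  0.0003  0.1397] q 2.008638155470109 radius 0.17778504332442893 F [-9.2 -4.7 11. ] grip 0.0458 rot [ 3.141 -0.52  -0.24 ] t 27.75
```

In the tool's units: 1.4 mm / 600 = 0.0023, -0.8 mm / 600 = -0.0013.

arm_command(plan=[[[-0.0007,0,0.0012,0,0,0,1],[-0.0013,0,0.0023,0,0,0,1],[-0.0013,0,0.0023,0,0,0,1],[-0.0013,0,0.0023,0,0,0,1],[-0.0013,0,0.0023,0,0,0,1]]])

```text
time_s: 28.25
ee_pos: [0.4687, -0.0575, 0.1223]
eef_rot: [3.141, -0.521, -0.24]
force: [-18.5, -2.8, 22.9]
grip_width: 0.0458
grip_force: 40.0
```

Run:
```python
from h import *
leverq(-.24,(.5465,-.0768))
w=grab("side","sideE");v=grab("wrist","wE")
cv2.imwrite("pics/mE.png",np.hstack([cv2.resize(v[0],(400,300)),cv2.resize(w[0][150:280,180:340],(370,300),interpolation=cv2.INTER_CUBIC)]))
leverq(-.24,(.5465,-.0768))
```

```text
H clamp [-0.0897  0.0003  0.1388] q 2.0140277166837404 radius 0.17766141509504224 F [-18.5  -2.8  22.9] grip 0.0458 rot [ 3.141 -0.521 -0.24 ] t 28.25
H clamp [-0.0897  0.0003  0.1387] q 2.014044120682921 radius 0.17766305441069952 F [-18.   -3.4  23.3] grip 0.0456 rot [ 3.141 -0.521 -0.24 ] t 28.35
```

View pics/mE.png

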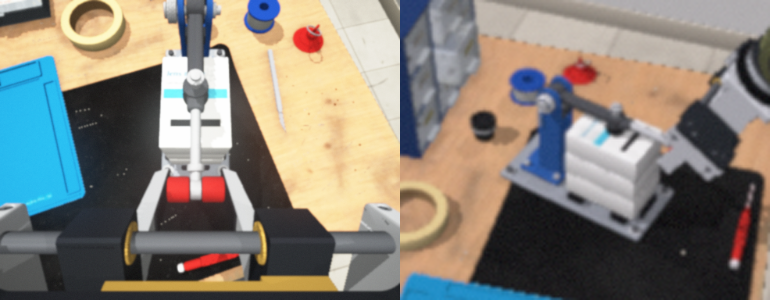

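The lever is level on its stop: force rose sharply to 23 N at lever value 2.01. The foot sits on the middle of the square stack, and the handle is held at (195,190). Handing in.

```bash
python3 -c "
from station import ctrl
print(ctrl.hand_in())"
```

```text
the job is handed in; nothing more can be done
None
```

The three cartons are stacked flush in the clamp, and the lever is held down on its stop with the foot on the stack; I handed the job in at about 28 s, and no verdict was returned.

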